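Return the copper round from the magnifier turntable to the coin box

ROBOT

A 6-joint arm with a two-finger parallel gripper is mounted at the origin on the work surface. World frame = base frame: x ahead of the robot, y to its left, z up, the work surface at z = 0. Lengths are in mm, angles in rad, forces in N, time in s.
With the tool pointing down it reaches from about 275 to 725 mm from the base axis. Payload 5.6 kg.
Tool frame: the origin (TCP) lies at the very end of the fingers, on their centre line; the grasp point (between the pads) lies 19 mm behind it (ctrl.grip_point_offset is the distance from the TCP to the grasp point, in mm); z points along the fingers, y is the line along which they close (so a half turn about z gives the same grasp; the last joint's range is limited). The gripper opens to 85 mm and grips with 20 to 120 N. Pads are 22 mm wide; open, the fingers measure 114 mm over their backs; the gripper's body (76 mm by 85 mm) begins 54 mm behind the grasp point. The pads swing forward as they close: fully open they stand 13 mm farther back than shut.
Start: joints at [-1.023, 0.255, 0.108, 0, -1.424, -0.285], TCP at [142.902, -531.104, 231.283] pointing down, gripper open.
Joint ranges: [-2.95, 2.95], [-1.21, 1.97], [-1.09, 1.5], [-2.87, 1.71], [-2.94, -0.07], [-3.05, 3.05]. Speed limits (rad/s): [2.57, 2.57, 3.14, 3.14, 3.14, 3.14].

INTERFACE

Orientations are given as a unit quaternion [x, y, z, w].
In Python, from plant import ctrl, read_camera, get_calibration, find_in, cut_out, landmark_of gives the robot as it stands.
- The arm moves only by the tool drive_tool, never from a script. Its argument "moves" is a list that holds one entry, the list of rows, each a list of 5 numbers: the closure, from 0 (fully open) to 1 (shut), then the shift along the world's x, y, z in mm, then the turn about the world's z in units of 5 degrees (1.0 is 5 degrees). In form: [[[hand, x, y, z, spin], ...]]. A call has 1 to 8 rows; each row is the pose to reach, as a shift and turn from the pose commanded when the call began; what a row does not reach only later rows make up. A row lasts 1/8 s, in which the tool goes at most 62.5 mm and 10.7 degrees, less where a joint would pass 70% of its speed; a pose out of reach is approached as far as the arm can. A call with a gripper value outside its range is refused whole. The fingers move at their own pace and stop on an object; "force" is the grip in N (left out, the last holds). Time passes only in rows, so rows that repeat a pose let the fingers close. It gives the time, the measured TCP pose, the force, the opening and the grip force at its end, in the units of the state.
- ctrl.get_state(): the state, without advancing time (a new reading comes with each control period).
- read_camera(name): name is "scene" or "top" or "wrist"; returns the picture (420x560x3 uint8, blue, green, red); there is no depth.
- get_calibration(name): a dict with "intrinsics" (3x3 intrinsics, pixels), "view" (4x4, takes a point from world to camera coordinates). Camera axes: x right, y down, z forward; pixel columns grow to the right and rows downward; lengths in mm; the calibration is good to about 2 mm. The wrist camera is an equidistant fisheye: a pixel r from the principal point sees the ray r / f radians off the axis. A picture is of the moment at which its call begins: read the wrist's pose just before it. get_calibration takes no time and is no camera call; for the wrist camera it gives the pose at the moment of the call.
- ctrl.close_job(): hands the job in; it is judged then, once.
Trained networks look in the newest picture that a camera, given by its name, has taken for a name from the list of things; names that differ only in an ending like _2 or _b are one class to them, and where a whole thing is asked for, a point or a joint stands for the part that bears it (a point fixed in the world has none). Each returns a list of dicts, best first, with "conf" (0 to 1); they miss things now and then, are a little off and sometimes report something else, mostly with a low value. They report only what shows in the picture. A call takes as long as a camera call. They do not tell look-alikes from the thing itself.
- find_in(camera, query): "at" ([row, column] in pixels, amid what is visible of it).
- cut_out(camera, query): "region" (420x560 bool, what is visible of it) and "at" ([row, column] in pixels, amid what is visible of it).
- landmark_of(camera, query): "at" ([row, column] in pixels: a listed point, or the origin of a listed thing).
The state is a dict: "time_s": time; "q": joint angles; "joint_velocities": joint speeds; "tau": joint torques, N m; "eef_pos": TCP position; "tcp_rot": TCP orientation; "contact_force": force on the tool from outside, world axes, zero at the start; "torque": the same for the moment, N m; "width": finger opening in mm; "grip_force": force on a finger pad.
Only numpy, scipy, OpenCV 4.12 (cv2) and the standard library are available. Lean on these libraries where they do the work, as an engineer would, in place of code of your own. Each camera call takes 0.05 s, during which the arm holds its last target. There are 200 camera calls.

TASK

Finish the viewing: gently turn the free-spinning turntable by one of its finger posts until the copper round has come out well clear of the stand magnifier, lift the round off, and lay it flat on the blue felt in the free compartment of the open coin box. Set it down rather than dropping it, do not bump the magnifier, do not send the turntable whirling, and leave the silver rounds where they lie on the turntable and in the box, and everything else on the counter in place.

Things in the scene. Friction and masses are not known exactly. Their poses are not given: they have to be found in the camera images.
- copper_round: The copper-coloured commemorative round: a disc 50 mm across, 9 mm thick, about 155 g, lying flat on the turntable, at first under the magnifier's lens. Origin: centre of its underside; z up.
- turntable (a joint): Angle of the turntable disc about its vertical axis (rad, counter-clockwise from above positive, unlimited for practical purposes). It is passive, turns freely with very little friction and coasts a little when let go; a finger that touches a round on it first will turn it.
- turntable_axis (a point): Centre of the top face of the turntable disc (fixed point, 35 mm above the counter). The disc is black with a brass edge, 260 mm across; the rounds lie on it with their centres about 75 mm from this point. A flat brass cap 24 mm across and 3 mm high sits at the centre.
- post0 (a point): Top of finger post 0 of the turntable: four upright aluminium pins, 12 mm thick and 45 mm tall above the disc's top face, stand 115 mm from the axis at quarter turns and turn with the disc. This point is the centre of the pin's top end, 80 mm above the counter.
- post1 (a point): Top of finger post 1, as post 0, a quarter turn counter-clockwise of it.
- post2 (a point): Top of finger post 2, half a turn from post 0.
- post3 (a point): Top of finger post 3, half a turn from post 1.
- lens (a point): Centre of the chrome stand magnifier's lens, which hangs level over one side of the turntable, about 125 mm above the counter. Lens with rim: 91 mm across, 7 mm thick. A thin arm runs from it, away from the turntable, up to the post.
- magnifier: The chrome stand magnifier, fixed to the counter. Origin: underside centre of its round foot (84 mm across), beside the turntable; from it rises a post 12 mm thick and 174 mm tall. Its -x axis points to the lens, which is centred 108 mm from the post.
- coin_box: Mahogany coin box, fixed, outside 136 mm (its x) by 283 mm (its y), walls 8 mm thick and 40 mm high, inner floor 8 mm above the counter. Two partitions make a row of three compartments along its y axis, each about 120 mm (x) by 83 mm (y) inside, centres 92 mm apart. The open lid rises from its +x rim to 165 mm above the counter, leaning outward (to +x) by 20 degrees. Origin: underside centre.
- felt_seat: Round blue felt, 72 mm across and 1 mm thin, lying on the floor at the centre of the one free compartment of the coin box (any of the three); a round laid here has its underside 8 mm above the counter. Origin: centre of its underside.
- silver_a: Silver round on the turntable, same size and weight as the copper one. Origin: centre of its underside.
- silver_b: Silver round on the turntable, same size. Origin: centre of its underside.
- silver_c: Silver round on the turntable, same size. Origin: centre of its underside.
- boxed_a: Silver round already lying in one compartment of the coin box, same size. Origin: centre of its underside.
- boxed_b: Silver round already lying in another compartment of the coin box, same size. Origin: centre of its underside.
- bell: Brass desk bell, 66 mm across, 50 mm tall, standing loose. Origin: centre of its underside.
- pen_tray: Red lacquered pen tray with pens, 62 by 200 mm (x by y), 18 mm high, loose, to the robot's right. Origin: underside centre.
- loupe: Small folded black loupe, 40 by 28 mm, 16 mm high, loose. Origin: underside centre.
Things that resemble listed ones, but are neither listed nor needed, are in the scene too. Several things have the shape of the magnifier; the one meant has the colours described above.

How it is judged (in metres and radians):
On the way, in this order (a step that is already met when the one before it is completed fails the run):
1. the copper round, still lying on the turntable, has been turned out from under the magnifier: centre at least 90 mm sideways from the lens centre (horizontal distance between copper_round and lens above 0.09 m and horizontal distance between copper_round and turntable_axis below 0.105 m and height (world z) of copper_round below 0.045 m), for 0.2 s.
2. the copper round has been lifted at least 30 mm off the turntable in the gripper (height (world z) of copper_round above 0.065 m and contact force between the fingers and copper_round above 1 N), for 0.2 s.
At the end, for the whole second after the job is handed in: The copper round lies released, flat and at rest on the floor of the free compartment, its centre within 20 mm of the middle of the blue felt; the turntable is at rest or nearly so with its three silver rounds still on it; the rounds in the box have not been moved by more than 20 mm (horizontal distance between copper_round and felt_seat below 0.02 m and height (world z) of copper_round below 0.014 m and angle between copper_round's own z axis and vertical below 0.1 rad and linear speed of copper_round below 0.02 m/s and contact force between the fingers and copper_round below 0.1 N and velocity of joint turntable between -0.3 and 0.3 rad/s and height (world z) of each of silver_a, silver_b, silver_c above 0.03 m and distance of each of boxed_a, boxed_b from where it was at the start of the episode below 0.02 m); the robot touches nothing.
It fails at once if the magnifier is bumped (over 4 N) (contact force between magnifier and anything else above 4 N).
It fails at once if the turntable is sent whirling (over 6 rad/s, about a turn a second) (velocity of joint turntable above 6 rad/s or velocity of joint turntable below -6 rad/s).
It fails at once if the copper round is dropped (falls freely faster than 0.6 m/s, about 18 mm of fall) (linear speed of copper_round above 0.6 m/s and contact force between the fingers and copper_round below 0.1 N).
It fails at once if a silver round is pushed out of its place on the turntable (centre nearer than 45 mm to or farther than 105 mm from the axis) or off it (horizontal distance between any of silver_a, silver_b, silver_c and turntable_axis above 0.105 m or horizontal distance between any of silver_a, silver_b, silver_c and turntable_axis below 0.045 m).
It fails at once if a round in the box, the bell, the pen tray or the loupe is moved by more than 20 mm (distance of any of boxed_a, boxed_b, bell, pen_tray, loupe from where it was at the start of the episode above 0.02 m).
It also fails if it takes over 51 s, if anything falls off the work surface, if the arm or the gripper's body presses on something with over 40 N, if the wrist force passes 120 N, or if a joint passes its speed limit or range.

## Working session

There is one attempt and no reset: what is moved stays moved. The work goes in short steps, Python scripts to look and compute and a tool call to move; the robot and the scene stay as the last step left them, time stands still between calls to the robot, and variables do not carry over. Pictures are saved under pics/ and viewed, at most 10 in all, crops included, and the job is handed in when it is done.

Besides the shell and the picture viewer there is one more tool, called after "Emit:" as name(argument=value, ...), one argument or row to a line, values as JSON. drive_tool: Moves the arm, as the interface text tells. Its arguments: {"type":"object","properties":{"moves":{"type":"array"},"force":{"type":"number"}},"required":["moves"]}

```bash
mkdir -p pics; ls; cat > h.py <<'E'
import numpy as np, cv2
from plant import ctrl, read_camera, get_calibration, find_in, cut_out, landmark_of
def world(cam, at, z):
    c=get_calibration(cam); K=np.array(c["intrinsics"]); V=np.array(c["view"])
    r,col=at; R=V[:3,:3]; t=V[:3,3]
    x=(col-K[0,2])/K[0,0]; y=(r-K[1,2])/K[1,1]
    if cam=="wrist":
        th=np.hypot(x,y); d=np.array([x/th*np.sin(th),y/th*np.sin(th),np.cos(th)]) if th>1e-9 else np.array([0,0,1.])
    else: d=np.array([x,y,1.])
    o=-R.T@t; w=R.T@d
    return (o+w*(z-o[2])/w[2])
E
python3 - <<'E'
from h import *
for cam in ["top","scene"]:
    im=read_camera(cam); cv2.imwrite(f"pics/{cam}0.png",im)
    for q,z in [("copper_round",35),("post0",80),("lens",125),("magnifier",0),("coin_box",0),("felt_seat",8),("silver_a",35),("boxed_a",8),("bell",0),("pen_tray",0),("loupe",0),("turntable_axis",35)]:
        for d in landmark_of(cam,q):
            if d["conf"]>.2: print(cam,q,np.round(d["at"]),round(d["conf"],2),np.round(world(cam,d["at"],z)[:2]))
print(ctrl.get_state()["time_s"])
E
```

```text
pics
top copper_round [200. 161.] 0.22 [552. 214.]
top post0 [191. 336.] 0.94 [ 582. -271.]
top post0 [204. 253.] 0.93 [540. -49.]
top post0 [242. 299.] 0.74 [ 441. -173.]
top post0 [156. 289.] 0.73 [ 675. -142.]
top lens [352. 378.] 0.98 [ 178. -370.]
top lens [163. 298.] 0.75 [ 644. -166.]
top lens [138. 301.] 0.53 [ 712. -172.]
top magnifier [139. 302.] 0.81 [ 748. -177.]
top magnifier [298. 363.] 0.69 [ 295. -357.]
top coin_box [204. 165.] 0.73 [544. 215.]
top coin_box [198. 295.] 0.49 [ 572. -162.]
top felt_seat [235. 160.] 0.67 [453. 220.]
top silver_a [221. 275.] 0.58 [ 501. -108.]
top silver_a [185. 267.] 0.54 [601. -82.]
top silver_a [201. 323.] 0.54 [ 561. -240.]
top boxed_a [174. 168.] 0.77 [632. 209.]
top boxed_a [193. 340.] 0.72 [ 587. -290.]
top boxed_a [202. 165.] 0.61 [550. 211.]
top bell [170. 223.] 0.95 [650.  50.]
top pen_tray [251. 417.] 0.71 [ 429. -508.]
top pen_tray [198. 290.] 0.53 [ 573. -149.]
top loupe [258. 217.] 0.58 [395.  56.]
top turntable_axis [199. 293.] 0.65 [ 563. -156.]
scene copper_round [242. 225.] 0.45 [ 631. -178.]
scene post0 [193. 212.] 0.95 [ 576. -276.]
scene post0 [191. 281.] 0.76 [ 460. -161.]
scene post0 [244. 292.] 0.71 [546. -47.]
scene post0 [255. 220.] 0.66 [ 673. -142.]
scene lens [226. 221.] 0.61 [ 638. -170.]
scene lens [ 76. 292.] 0.57 [ 186. -376.]
scene magnifier [134. 275.] 0.55 [ 285. -346.]
scene coin_box [337. 382.] 0.94 [546. 216.]
scene felt_seat [301. 406.] 0.88 [447. 209.]
scene silver_a [256. 266.] 0.9 [590. -83.]
scene silver_a [207. 229.] 0.78 [ 557. -241.]
scene silver_a [223. 284.] 0.62 [ 498. -113.]
scene boxed_a [336. 381.] 0.93 [548. 214.]
scene boxed_a [371. 354.] 0.55 [644. 216.]
scene bell [320. 292.] 0.92 [650.  52.]
scene pen_tray [130. 198.] 0.95 [ 426. -514.]
scene loupe [241. 363.] 0.63 [388.  47.]
scene loupe [335. 381.] 0.36 [544. 214.]
scene turntable_axis [227. 254.] 0.86 [ 555. -157.]
1.3
```

```bash
python3 - <<'E'
import cv2,numpy as np
a=cv2.imread("pics/top0.png")[110:310,120:460];b=cv2.imread("pics/scene0.png")[100:400,150:450]
a=cv2.resize(a,(800,470),interpolation=cv2.INTER_CUBIC);b=cv2.resize(b,(600,600),interpolation=cv2.INTER_CUBIC)
cv2.imwrite("pics/a.png",a);cv2.imwrite("pics/b.png",b)
E
```

```text
(no output)
```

View pics/a.png

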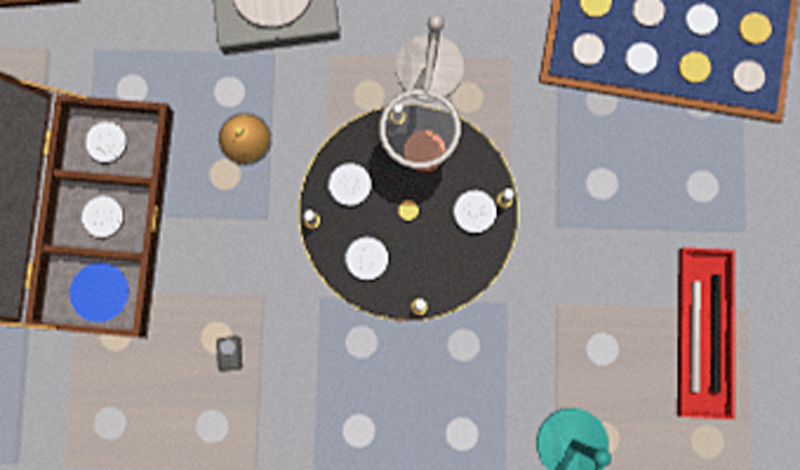

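View pics/b.png

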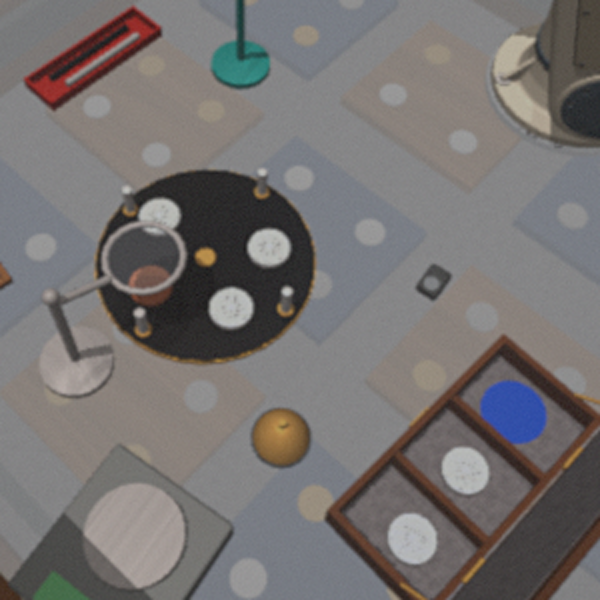

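The pictures show the copper round under the chrome lens (top crop about (425,150)), the three silvers and four posts on the black disc, and the felt in the near box compartment. The teal magnifier is a decoy. I'll refine these poses.

```bash
cat >> h.py <<'E'
from scipy.spatial.transform import Rotation as Rn
def st():
    s=ctrl.get_state(); R=Rn.from_quat(s["tcp_rot"]).as_matrix()
    print("t",round(s["time_s"],2),"tcp",np.round(s["eef_pos"],1),"yaxis deg",round(np.degrees(np.arctan2(R[1,1],R[0,1])),1),"z",np.round(R[:,2],2),"q",np.round(s["q"],2),"w",round(s["width"],1))
E
python3 - <<'E'
from h import *
st()
for cam in ["top","scene"]:
    im=read_camera(cam)
    m=cv2.inRange(im,(130,0,0),(255,130,90)).astype(np.uint8)
    n,l,s,c=cv2.connectedComponentsWithStats(m)
    i=1+np.argmax(s[1:,4]); print(cam,"felt",s[i],np.round(world(cam,c[i][::-1],9),1))
    for q,z in [("turntable",35),("coin_box",40)]:
        for d in cut_out(cam,q)[:1]:
            ps=np.argwhere(d["region"]); 
            w=np.array([world(cam,p,z)[:2] for p in ps]); 
            print(q,d["conf"],np.round(cv2.minAreaRect(w.astype(np.float32)),1) if 0 else cv2.minAreaRect(w.astype(np.float32)))
E
```

```text
t 1.3 tcp [ 142.9 -531.1  231.3] yaxis deg 105.1 z [ 0.  0. -1.] q [-1.02  0.26  0.11 -0.   -1.42 -0.28] w 85.4
top felt [150 222  25  25 482] [457.8 214.9   9. ]Traceback (most recent call last):
  File "<stdin>", line 11, in <module>
  File "h.py", line 4, in world
    c=get_calibration(cam); K=np.array(c["intrinsics"]); V=np.array(c["view"])
ValueError: time passes only in moves, steps and waits
```

Emit:
drive_tool(
  moves=[
    [[0.5,0,0,20,0],[0.5,40,-10,30,0],[0.5,90,40,30,-1],[0.5,140,85,30,-1],[0.5,185,135,30,-2],[0.5,230,185,30,-2],[0.5,270,230,20,-2],[0.5,290,270,10,-2]],
  ],
)

```text
time_s: 2.4
eef_pos: [432.6, -262.5, 242.0]
tcp_rot: [-0.044, 0.999, -0.0, 0.0]
contact_force: [0.6, 0.1, -0.8]
width: 42.6
grip_force: 0.0
```

```bash
python3 - <<'E'
from h import *
st()
im=read_camera("wrist"); cv2.imwrite("pics/w1.png",im)
for q,z in [("post0",80),("copper_round",35),("silver_a",35),("turntable_axis",35),("lens",125)]:
    for d in landmark_of("wrist",q):
        if d["conf"]>.3: print(q,np.round(d["at"]),round(d["conf"],2),np.round(world("wrist",d["at"],z)[:2]))
E
```

```text
t 2.4 tcp [ 432.6 -262.5  242. ] yaxis deg 95.1 z [ 0. -0. -1.] q [-0.24  0.16  0.02  0.   -1.42 -1.25] w 42.6
post0 [305. 453.] 0.91 [551. -34.]
post0 [316. 258.] 0.69 [ 575. -270.]
post0 [218. 365.] 0.61 [ 451. -171.]
copper_round [334. 333.] 0.96 [ 628. -172.]
silver_a [250. 400.] 0.97 [ 500. -109.]
silver_a [288. 290.] 0.91 [ 561. -239.]
```

View pics/w1.png

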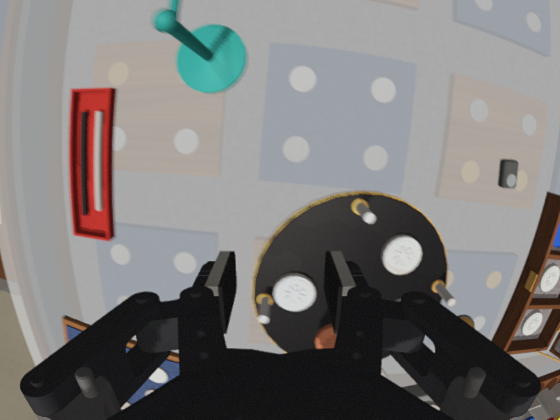

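Emit:
drive_tool(
  moves=[
    [[0.5,10,55,0,0],[0.5,15,91,-30,0],[0.5,15,91,-80,0],[0.5,15,91,-130,0],[0.5,15,91,-165,0],[0.5,15,91,-188,0],[0.6,15,91,-188,0],[0.7,15,91,-188,0]],
  ],
)

```text
time_s: 3.7
eef_pos: [446.8, -174.0, 55.2]
tcp_rot: [-0.044, 0.999, -0.0, 0.001]
contact_force: [-0.3, 1.6, -0.4]
width: 25.6
grip_force: 0.0
```

```bash
python3 - <<'E'
from h import *
st()
im=read_camera("wrist"); cv2.imwrite("pics/w2.png",im)
for q,z in [("post0",80)]:
    for d in landmark_of("wrist",q):
        if d["conf"]>.2: print(q,np.round(d["at"]),round(d["conf"],2),np.round(world("wrist",d["at"],z)[:2]))
E
```

```text
t 3.7 tcp [ 446.8 -174.    55.2] yaxis deg 95.0 z [ 0. -0. -1.] q [-0.04  0.25 -0.38  0.   -0.94 -1.44] w 25.6
post0 [298. 282.] 0.82 [ 450. -172.]
```

View pics/w2.png

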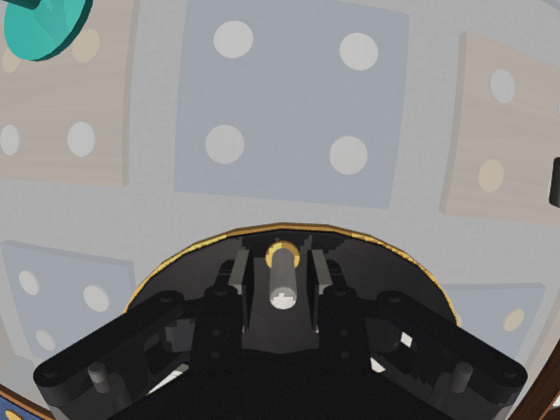

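```bash
python3 -c "
import math
c=(561,-157);x0,y0=447.6,-171.5
for i in range(17):
    a=math.radians(187.3-6*i);print(i,round(c[0]+114*math.cos(a)-x0),round(c[1]+114*math.sin(a)-y0))"
```

```text
0 0 0
1 -1 12
2 0 24
3 1 36
4 4 47
5 8 58
6 13 69
7 20 79
8 27 89
9 35 97
10 44 105
11 54 112
12 65 118
13 76 122
14 87 125
15 99 128
16 111 128
```

Emit:
drive_tool(
  moves=[
    [[0.7,0,6,0,0],[0.7,0,15,0,-0.5],[0.7,0,26,0,-1.5],[0.7,2,38,0,-2.5],[0.7,5,50,0,-3.5],[0.7,9,60,0,-4.5],[0.7,14,70,0,-5.5],[0.7,20,79,0,-6.5]],
  ],
)

```text
time_s: 4.8
eef_pos: [466.5, -93.3, 54.5]
tcp_rot: [0.238, 0.971, 0.0, 0.0]
contact_force: [0.4, -0.1, 0.0]
width: 25.4
grip_force: 0.0
```

```bash
python3 - <<'E'
from h import *
st()
for cam in ["wrist","top"]:
  read_camera(cam)
  for q,z in [("post0",80),("copper_round",35)]:
    for d in landmark_of(cam,q):
        if d["conf"]>.3: print(cam,q,np.round(d["at"]),round(d["conf"],2),np.round(world(cam,d["at"],z)[:2]))
E
```

```text
t 4.8 tcp [466.5 -93.3  54.5] yaxis deg 62.4 z [ 0.  0. -1.] q [ 0.13  0.24 -0.39  0.   -0.94 -2.19] w 25.4
wrist post0 [296. 270.] 0.84 [466. -97.]
top post0 [174. 263.] 0.77 [622. -72.]
top post0 [225. 329.] 0.77 [ 489. -254.]
top post0 [164. 321.] 0.58 [ 654. -229.]
top copper_round [188. 314.] 0.78 [ 596. -213.]
```

Emit:
drive_tool(
  moves=[
    [[0.7,7,10,0,-1],[0.7,15,18,0,-2],[0.7,24,26,0,-3],[0.7,34,33,0,-4],[0.7,45,39,0,-5],[0.7,56,43,0,-6],[0.7,66,46,0,-7],[0.7,74,48,0,-7]],
  ],
)

```text
time_s: 6.1
eef_pos: [540.2, -46.3, 53.9]
tcp_rot: [0.518, 0.855, -0.0, -0.0]
contact_force: [-0.5, -0.1, -0.3]
width: 25.7
grip_force: 0.0
```

Emit:
drive_tool(
  moves=[
    [[0.7,5,1,0,0],[0.7,7,1,0,0],[0.7,7,1,0,0],[0.7,7,1,0,0]],
  ],
)

```text
time_s: 6.6
eef_pos: [546.8, -45.1, 54.0]
tcp_rot: [0.518, 0.855, -0.0, -0.0]
contact_force: [0.5, -0.6, 0.7]
width: 25.4
grip_force: 0.0
```

```bash
python3 - <<'E'
from h import *
st()
for k in range(2):
 for cam in ["wrist","top","scene"]:
  im=read_camera(cam)
  if k==0 and cam=="top": cv2.imwrite("pics/t2.png",cv2.resize(im[110:310,120:460],(800,470)))
  for q,z in [("post0",80),("copper_round",35),("lens",125)]:
    for d in landmark_of(cam,q):
        if d["conf"]>.3: print(cam,q,np.round(d["at"]),round(d["conf"],2),np.round(world(cam,d["at"],z)[:2]))
E
```

```text
t 6.6 tcp [546.8 -45.1  54. ] yaxis deg 27.6 z [-0.  0. -1.] q [ 0.2   0.37 -0.2  -0.   -1.   -2.86] w 25.4
wrist post0 [367.  49.] 0.96 [ 450. -169.]
wrist post0 [296. 288.] 0.9 [550. -44.]
wrist copper_round [184. 478.] 0.66 [631.  43.]
top post0 [156. 288.] 0.91 [ 674. -138.]
top post0 [197. 336.] 0.79 [ 565. -270.]
top post0 [203. 250.] 0.74 [543. -41.]
top copper_round [210. 318.] 0.63 [ 536. -227.]
top copper_round [200. 293.] 0.52 [ 562. -156.]
top lens [163. 298.] 0.89 [ 645. -164.]
top lens [349. 379.] 0.8 [ 185. -373.]
top lens [194. 336.] 0.31 [ 565. -265.]
scene post0 [183. 283.] 0.86 [ 439. -174.]
scene post0 [193. 213.] 0.84 [ 574. -272.]
scene post0 [250. 296.] 0.68 [552. -31.]
scene post0 [257. 219.] 0.56 [ 678. -140.]
scene copper_round [210. 237.] 0.49 [ 551. -221.]
scene copper_round [371. 355.] 0.49 [651. 218.]
scene lens [ 76. 292.] 0.95 [ 184. -378.]
scene lens [226. 222.] 0.8 [ 637. -169.]
scene lens [337. 380.] 0.44 [595. 217.]
wrist post0 [368.  46.] 0.96 [ 448. -173.]
wrist post0 [291. 283.] 0.6 [547. -43.]
top post0 [157. 288.] 0.85 [ 672. -140.]
top post0 [240. 296.] 0.85 [ 448. -167.]
top post0 [200. 251.] 0.74 [549. -43.]
top copper_round [209. 316.] 0.67 [ 536. -221.]
top lens [350. 377.] 0.94 [ 182. -369.]
top lens [162. 298.] 0.84 [ 648. -165.]
scene post0 [256. 219.] 0.87 [ 677. -141.]
scene post0 [191. 212.] 0.76 [ 573. -279.]
scene post0 [247. 294.] 0.75 [548. -39.]
scene post0 [186. 281.] 0.75 [ 448. -170.]
scene copper_round [208. 234.] 0.75 [ 551. -231.]
scene lens [ 74. 293.] 0.94 [ 175. -382.]
scene lens [226. 222.] 0.59 [ 636. -170.]
scene lens [280. 189.] 0.47 [ 766. -126.]
```

View pics/t2.png

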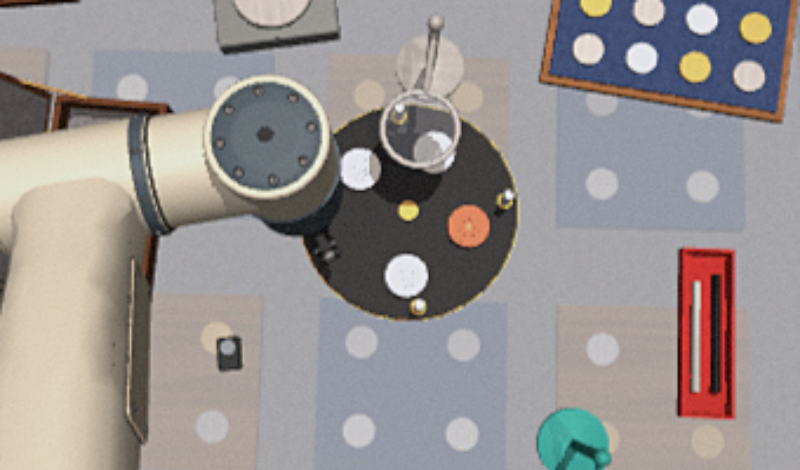

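Emit:
drive_tool(
  moves=[
    [[0.7,0,0,20,0],[0.5,0,0,60,0],[0.2,0,-10,110,1],[0.2,-5,-60,120,3],[0.2,-5,-110,120,5],[0.2,-5,-150,120,7],[0.2,-5,-170,120,9],[0.2,-5,-176,120,9.7]],
  ],
)

```text
time_s: 8.8
eef_pos: [541.7, -222.5, 173.7]
tcp_rot: [0.121, 0.993, -0.0, -0.0]
contact_force: [-0.7, 0.1, -0.1]
width: 68.3
grip_force: 0.0
```

```bash
python3 - <<'E'
from h import *
st()
c=get_calibration("wrist");V=np.array(c["view"]);print("cam",-V[:3,:3].T@V[:3,3])
for cam in ["wrist","scene"]:
  im=read_camera(cam)
  if cam=="wrist": cv2.imwrite("pics/w3.png",im)
  for q,z in [("post0",80),("copper_round",35),("copper_round",44)]:
    for d in (landmark_of if z!=44 else cut_out)(cam,q):
        if d["conf"]>.3: 
          if z==44:
            print("cut",np.ptp(np.argwhere(d["region"]),axis=0), np.round(world(cam,np.argwhere(d["region"]).mean(0),42)[:2]))
          print(cam,q,np.round(d["at"]),round(d["conf"],2),np.round(world(cam,d["at"],z)[:2]))
E
```

```text
t 8.8 tcp [ 541.7 -222.5  173.7] yaxis deg 76.1 z [-0.  0. -1.] q [-0.12  0.35  0.09  0.   -1.31 -1.69] w 68.3
cam [ 474.32539655 -205.36856758  316.95066506]
wrist post0 [268. 229.] 0.94 [ 578. -273.]
wrist post0 [172. 484.] 0.84 [550. -45.]
wrist post0 [ 72. 318.] 0.58 [ 447. -169.]
wrist copper_round [171. 485.] 0.64 [563. -13.]
wrist copper_round [203. 276.] 0.61 [ 546. -226.]
cut [55 56] [ 545. -227.]
wrist copper_round [202. 277.] 0.58 [ 543. -224.]
cut [262 280] [ 539. -163.]
wrist copper_round [177. 338.] 0.52 [ 534. -167.]
scene post0 [194. 211.] 0.98 [ 580. -274.]
scene post0 [256. 222.] 0.89 [ 672. -136.]
scene post0 [250. 294.] 0.83 [554. -34.]
scene post0 [185. 280.] 0.67 [ 448. -174.]
scene copper_round [207. 234.] 0.8 [ 549. -232.]
cut [17 19] [ 544. -228.]
scene copper_round [207. 234.] 0.81 [ 554. -227.]
cut [20 21] [611. -96.]
scene copper_round [258. 256.] 0.41 [612. -94.]
```

View pics/w3.png

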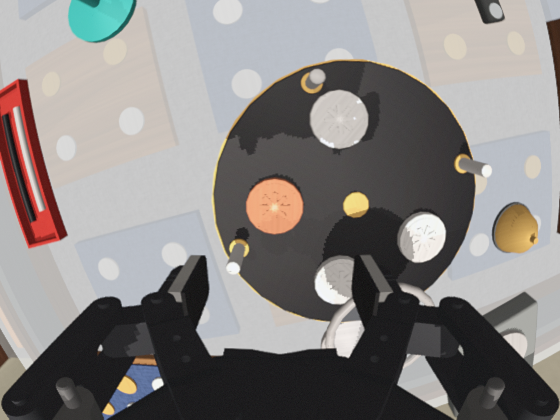

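Emit:
drive_tool(
  moves=[
    [[0.25,0,-8,-20,0],[0.25,0,-8,-60,0],[0.25,0,-8,-90,0],[0.25,0,-8,-100,0],[0.25,0,-8,-100,0]],
  ],
)

```text
time_s: 9.82
eef_pos: [542.3, -229.0, 74.1]
tcp_rot: [0.121, 0.993, -0.0, -0.0]
contact_force: [0.6, 0.0, 0.5]
width: 64.1
grip_force: 0.0
```

```bash
python3 - <<'E'
from h import *
st()
im=read_camera("wrist")
for d in landmark_of("wrist","copper_round"): print(np.round(d["at"]),round(d["conf"],2),np.round(world("wrist",d["at"],35),1))
m=cv2.inRange(cv2.cvtColor(im,cv2.COLOR_BGR2HSV),(3,90,120),(17,255,255)); n,l,s,c=cv2.connectedComponentsWithStats(m)
for i in range(1,n):
    if s[i,4]>300: print(s[i],np.round(world("wrist",c[i][::-1],43),1))
E
```

```text
t 9.82 tcp [ 542.3 -229.    74.1] yaxis deg 76.1 z [-0. -0. -1.] q [-0.13  0.42 -0.06  0.   -1.09 -1.68] w 64.1
[243. 286.] 0.97 [ 547.7 -226.5   35. ]
[ 40. 360.] 0.6 [ 440.8 -156.6   35. ]
[ 240  208   86   80 5370] [ 546.7 -228.6   43. ]
```

Emit:
drive_tool(
  moves=[
    [[0.25,3,1,-15,0],[0.25,3,1,-28,0],[0.25,3,1,-34,0],[0.25,3,1,-37,0],[0.25,3,1,-37,0]],
  ],
)

```text
time_s: 10.55
eef_pos: [545.1, -228.1, 36.9]
tcp_rot: [0.121, 0.993, -0.0, -0.0]
contact_force: [0.1, -1.1, 0.4]
width: 64.1
grip_force: 0.0
```

```bash
python3 - <<'E'
from h import *
im=read_camera("wrist");cv2.imwrite("pics/w4.png",im)
E
```

```text
(no output)
```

View pics/w4.png

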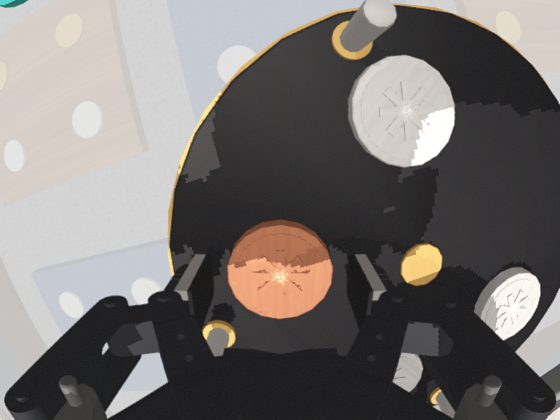

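Emit:
drive_tool(
  force=30,
  moves=[
    [[0.25,0,0,-3,0],[0.25,0,0,-3,0]],
  ],
)

```text
time_s: 10.85
eef_pos: [545.0, -228.0, 33.8]
tcp_rot: [0.121, 0.993, 0.0, -0.0]
contact_force: [0.0, -0.5, -0.4]
width: 63.8
grip_force: 0.0
```

No contact, so the tips stand back as the model predicts. Closing.

Emit:
drive_tool(
  force=35,
  moves=[
    [[0.32,0,0,0,0],[0.36,0,0,0,0],[0.4,0,0,0,0],[0.5,0,0,0,0],[0.5,0,0,0,0],[0.5,0,0,0,0]],
  ],
)

```text
time_s: 11.6
eef_pos: [545.5, -228.3, 34.4]
tcp_rot: [0.121, 0.993, -0.0, 0.0]
contact_force: [-0.4, -1.0, 4.1]
width: 48.3
grip_force: 36.3
```

Emit:
drive_tool(
  moves=[
    [[0.5,0,0,4,0],[0.5,0,0,12,0],[0.5,0,0,25,0],[0.5,0,0,40,0],[0.5,0,0,60,0],[0.5,0,0,80,0],[0.5,0,0,100,0],[0.5,0,0,100,0]],
  ],
)

```text
time_s: 12.6
eef_pos: [546.4, -228.4, 136.5]
tcp_rot: [0.121, 0.993, -0.0, 0.002]
contact_force: [1.3, -0.3, -0.8]
width: 47.9
grip_force: 36.4
```

```bash
python3 - <<'E'
from h import *
st()
im=read_camera("wrist");cv2.imwrite("pics/w5.png",im)
c=get_calibration("top");im=read_camera("top")
m=cv2.inRange(im,(130,0,0),(255,130,90)); n,l,s,cc=cv2.connectedComponentsWithStats(m)
i=1+np.argmax(s[1:,4]); print("felt",s[i],np.round(world("top",cc[i][::-1],9),1))
im=read_camera("scene")
m=cv2.inRange(im,(130,0,0),(255,130,90)); n,l,s,cc=cv2.connectedComponentsWithStats(m)
i=1+np.argmax(s[1:,4]); print("felt",s[i],np.round(world("scene",cc[i][::-1],9),1))
for cam in ["top","scene"]:
  for d in landmark_of(cam,"silver_a"):
    if d["conf"]>.3: print(np.round(d["at"]),round(d["conf"],2),np.round(world(cam,d["at"],8)),np.round(world(cam,d["at"],35)))
  for d in cut_out(cam,"coin_box")[:1]:
    h=cv2.convexHull(np.argwhere(d["region"]).astype(np.int32))[:,0]
    print(cam,[list(map(int,world(cam,p,40)[:2])) for p in cv2.approxPolyDP(h,6,True)[:,0]])
E
```

```text
t 12.6 tcp [ 546.4 -228.4  136.5] yaxis deg 76.1 z [ 0. -0. -1.] q [-0.13  0.38  0.04  0.   -1.23 -1.68] w 47.9
felt [150 222  25  25 487] [457.6 214.6   9. ]
felt [390 290  33  32 781] [455.2 214.9   9. ]
[230. 291.] 0.59 [ 480. -154.    8.] [ 477. -154.   35.]
[202. 322.] 0.55 [ 561. -238.    8.] [ 557. -236.   35.]
top [[404, 148], [678, 130], [731, 385], [422, 402]]
[256. 254.] 0.85 [ 602. -113.    8.] [ 610. -103.   35.]
[236. 220.] 0.58 [ 621. -210.    8.] [ 629. -197.   35.]
[208. 275.] 0.51 [ 469. -170.    8.] [ 481. -158.   35.]
scene [[652, 342], [336, 352], [404, 155], [694, 143], [701, 270]]
```

View pics/w5.png

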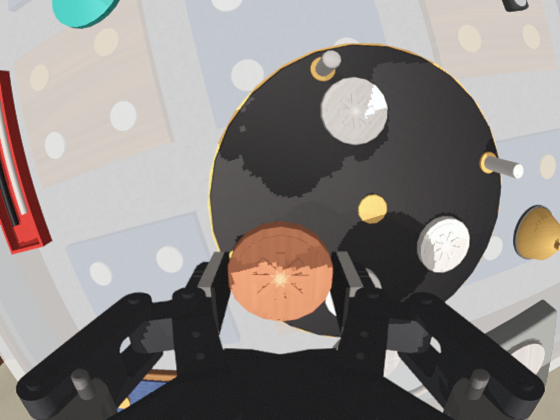

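Emit:
drive_tool(
  moves=[
    [[0.5,-35,15,5,0],[0.5,-60,60,10,0.5],[0.5,-75,115,10,1],[0.5,-85,170,10,1.5],[0.5,-90,225,10,2],[0.5,-90,280,10,2.2],[0.5,-90,335,10,2.2],[0.5,-90,380,10,2.2]],
  ],
)

```text
time_s: 13.95
eef_pos: [454.8, 153.9, 143.9]
tcp_rot: [0.025, 1.0, 0.0, 0.0]
contact_force: [0.6, -0.4, -1.3]
width: 48.0
grip_force: 36.6
```

Emit:
drive_tool(
  moves=[
    [[0.5,0,30,0,0],[0.5,0,50,0,0],[0.5,0,60,0,0],[0.5,0,63,0,0],[0.5,0,63,-20,0],[0.5,0,63,-40,0],[0.5,0,63,-50,0],[0.5,0,63,-50,0]],
  ],
)

```text
time_s: 14.95
eef_pos: [455.0, 214.2, 93.6]
tcp_rot: [0.026, 1.0, -0.001, -0.0]
contact_force: [-0.2, -0.4, -1.8]
width: 48.0
grip_force: 36.6
```

```bash
python3 - <<'E'
from h import *
st()
im=read_camera("wrist");cv2.imwrite("pics/w6.png",im)
m=cv2.inRange(im,(130,0,0),(255,130,90)); n,l,s,cc=cv2.connectedComponentsWithStats(m)
i=1+np.argmax(s[1:,4]); print("felt",s[i])
ct=max(cv2.findContours((l==i).astype(np.uint8),0,2)[0],key=cv2.contourArea)[:,0]
print(np.round([world("wrist",p[::-1],9)[:2] for p in ct[::6]]).tolist())
m=cv2.inRange(cv2.cvtColor(im,cv2.COLOR_BGR2HSV),(3,90,120),(17,255,255)); n,l,s,c=cv2.connectedComponentsWithStats(m)
i=1+np.argmax(s[1:,4]);z=ctrl.get_state()["eef_pos"][2]; print(s[i],np.round(world("wrist",c[i][::-1],z+9),1))
E
```

```text
t 14.95 tcp [455.  214.2  93.6] yaxis deg 87.0 z [-0. -0. -1.] q [ 0.75  0.25 -0.26  0.   -1.06 -2.38] w 48.0
felt [ 248  171   81   70 3007]
[[422.0, 215.0], [424.0, 204.0], [426.0, 199.0], [431.0, 193.0], [437.0, 197.0], [437.0, 203.0], [442.0, 207.0], [447.0, 209.0], [450.0, 213.0], [454.0, 221.0], [458.0, 216.0], [460.0, 210.0], [461.0, 223.0], [464.0, 231.0], [468.0, 237.0], [477.0, 246.0], [472.0, 248.0], [463.0, 250.0], [448.0, 248.0], [442.0, 246.0], [436.0, 243.0], [429.0, 235.0], [426.0, 231.0], [424.0, 224.0]]
[ 229  227  104   94 7665] [454.8 214.9 103.3]
```

View pics/w6.png

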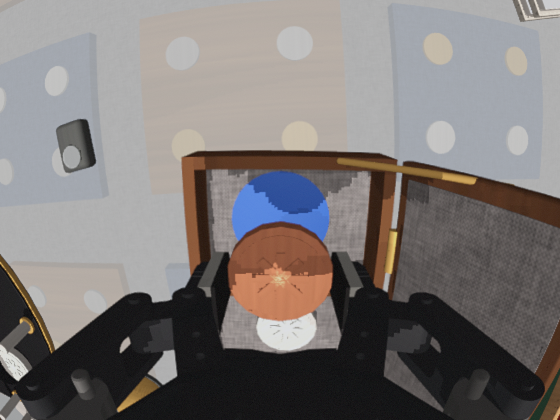

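Emit:
drive_tool(
  moves=[
    [[0.5,2,0,-20,0],[0.5,2,0,-40,0],[0.5,2,0,-58,0],[0.5,2,0,-70,0],[0.5,2,0,-77,0],[0.5,2,0,-81,0],[0.5,2,0,-83,0],[0.5,2,0,-83,0]],
  ],
)

```text
time_s: 16.0
eef_pos: [457.2, 215.1, 11.2]
tcp_rot: [0.026, 1.0, 0.0, 0.0]
contact_force: [0.8, -0.6, -1.8]
width: 48.1
grip_force: 36.6
```

Emit:
drive_tool(
  moves=[
    [[0.5,0,0,-1,0],[0.5,0,0,-2,0],[0.5,0,0,-2.5,0],[0.5,0,0,-2.5,0]],
  ],
)

```text
time_s: 16.5
eef_pos: [457.1, 214.9, 8.4]
tcp_rot: [0.026, 1.0, -0.0, -0.0]
contact_force: [-0.3, 0.2, -1.4]
width: 48.2
grip_force: 36.6
```

Emit:
drive_tool(
  moves=[
    [[0.5,0,0,-0.5,0],[0.5,0,0,-1,0],[0.5,0,0,-1.5,0],[0.5,0,0,-1.5,0]],
  ],
)

```text
time_s: 17.0
eef_pos: [457.1, 214.9, 7.4]
tcp_rot: [0.026, 1.0, 0.0, 0.0]
contact_force: [-3.1, -0.5, 4.4]
width: 48.2
grip_force: 37.2
```

Contact (about 6 N more upward). Opening gently, then going up.

Emit:
drive_tool(
  moves=[
    [[0.4,0,0,0,0],[0.35,0,0,0,0],[0.28,0,0,0,0],[0.22,0,0,0,0],[0.22,0,0,0,0]],
  ],
)

```text
time_s: 17.62
eef_pos: [457.1, 214.9, 6.9]
tcp_rot: [0.026, 1.0, -0.0, 0.0]
contact_force: [0.3, 0.4, 1.0]
width: 66.5
grip_force: 0.0
```

Emit:
drive_tool(
  moves=[
    [[0.22,0,0,8,0],[0.22,0,0,25,0],[0.22,0,0,60,0],[0.22,0,0,110,0],[0.22,0,0,150,0],[0.22,0,0,170,0],[0.22,0,0,170,0],[0.22,0,0,170,0]],
  ],
)

```text
time_s: 18.62
eef_pos: [456.6, 214.7, 176.2]
tcp_rot: [0.026, 1.0, -0.0, -0.001]
contact_force: [0.0, 0.4, -0.4]
width: 66.5
grip_force: 0.0
```

```bash
python3 - <<'E'
from h import *
st()
im=read_camera("wrist");cv2.imwrite("pics/w7.png",im)
h=cv2.cvtColor(im,cv2.COLOR_BGR2HSV)
for nm,m,z in [("felt+cu",cv2.inRange(im,(130,0,0),(255,130,90)),9),("cu",cv2.inRange(h,(3,90,120),(17,255,255)),17)]:
    m[330:]=0
    n,l,s,c=cv2.connectedComponentsWithStats(m); i=1+np.argmax(s[1:,4])
    ct=np.vstack(cv2.findContours((l==i).astype(np.uint8),0,2)[0])
    w=np.array([world("wrist",p[0][::-1],z)[:2] for p in ct[::3]],np.float32)
    print(nm,cv2.minEnclosingCircle(w))
E
```

```text
t 18.62 tcp [456.6 214.7 176.2] yaxis deg 87.0 z [-0. -0. -1.] q [ 0.75  0.19 -0.12 -0.   -1.27 -2.37] w 66.5
felt+cu ((446.810791015625, 218.139892578125), 22.801366806030273)
cu ((457.22991943359375, 214.9092559814453), 24.31149673461914)
```

View pics/w7.png

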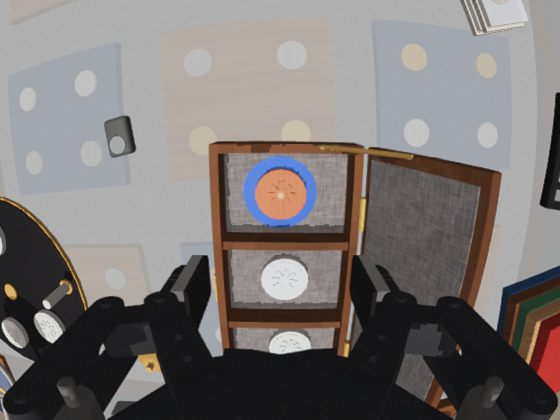

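The copper round (195,281) lies flat and centred on the felt (191,280), with the boxed rounds still in their compartments. Handing in.

```bash
python3 -c "
from plant import ctrl
print(ctrl.close_job())"
```

```text
the job is handed in; nothing more can be done
None
```

The copper round was turned clear of the lens, lifted off, and set down flat and centred on the blue felt in the free compartment; I handed the job in at about 19 s (no verdict came back).

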